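Hold the block heater's lid half open beside a righted bottle

TASK

Get the block heater ready for a colleague who will load tubes: stand the square bottle that has toppled over on the bench gently upright on the black mat and let go of it. Then lift the heater's hinged lid, which has a bar handle, and hold it open at 50 degrees from its closed position; the lid falls shut by itself, so finish while still holding it there, with nothing else propping it. Leave all the other things on the bench where they stand.

Things in the scene. Friction and masses are not known exactly. Their poses are not given: they have to be found in the camera images.
- bottle: The toppled bottle: white plastic, square body 44 x 44 mm and 84 mm long with a paper label, then a short neck and a round grey cap (diameter 32 mm), 112 mm long in all; about 0.11 to 0.22 kg, centre of mass about 48 mm from the base. Origin: centre of its base. +z runs from the base to the cap, x and y are square to its side faces. At the start it lies flat on the bench on one side face (axis 22 mm above the bench), its cap pointing roughly towards the robot.
- mat: Thin black rubber mat fixed on the bench, 180 mm (x) by 220 mm (y), 3 mm thick. Origin: centre of its underside, on the bench; z up. The tall round bottle stands on it near the corner at about x = +50, y = +75 mm; the rest is free.
- heater: Block heater: a white box fixed on the bench, 200 x 200 mm and 100 mm high, black control panel on its front, wells and tubes inside under the lid. Origin: centre of its underside; its front faces its own -x, z up. The lid's hinge runs along its y axis on the top edge of its far (+x) side.
- lid (a joint): Angle of the heater's lid in rad: 0 closed, growing as the front edge rises; 50 degrees = 0.873. Stop at 1.4. The hinge is free and the lid (0.3 kg, 200 x 200 x 12 mm grey slab) falls shut from anywhere.
- lid_handle (a point): Middle of the lid's handle, a round steel bar 12 mm thick and 100 mm long parallel to the hinge, on two posts of the same thickness at its ends. Its centre line is 35 mm above the lid's top face, 30 mm behind the lid's front edge, 170 mm in front of the hinge and 47 mm above it when closed. It turns with the lid.
- lid_hinge (a point): Point on the lid's hinge axis, midway along it: 100 mm behind the heater's centre and 100 mm above the bench. The axis is parallel to the heater's y.
- flask: Bystander: tall round amber bottle, diameter 48, height 130 mm, standing on the mat. Origin: centre of its base.
- spare: Bystander: a second square bottle of the same kind, but standing, at the back of the bench. Origin: centre of its base.
- rack: Bystander: blue tube rack with capped tubes, 60 x 140 mm, 90 mm high. Origin: centre of its underside.
- tipbox: Bystander: clear box of pipette tips, 80 x 120 mm, 60 mm high. Origin: centre of its underside.
- cup: Bystander: clear specimen jar with white cap, diameter 56, height 70 mm. Origin: centre of its base.
- timer: Bystander: flat white bench timer, 60 x 75 x 20 mm. Origin: centre of its underside.
- beaker: Bystander: glass beaker, diameter 70, height 85 mm. Origin: centre of its base.

How it is judged:
By the outcome, as a careful person would: the job done as asked, in the order asked, and still so for the second after the job is handed in, while the arm keeps its last pose, push and grip.
It also fails if it takes over 72 s, if anything falls off the work surface, if the arm or the gripper's body presses on something with over 40 N, if the wrist force passes 120 N, or if a joint passes its speed limit or range.

ROBOT

A 6-joint arm with a two-finger parallel gripper is mounted at the origin on the work surface. World frame = base frame: x ahead of the robot, y to its left, z up, the work surface at z = 0. Lengths are in m, angles in rad, forces in N, time in s.
With the tool pointing down it reaches from about 0.25 to 0.775 m from the base axis. Payload 8.9 kg.
Tool frame: the origin (TCP) lies at the very end of the fingers, on their centre line; the grasp point (between the pads) lies 19 mm behind it; z points along the fingers, y is the line along which they close (so a half turn about z gives the same grasp; the last joint's range is limited). The gripper opens to 85 mm and grips with 20 to 120 N. Pads are 22 mm wide; open, the fingers measure 114 mm over their backs; the gripper's body (76 mm by 85 mm) begins 54 mm behind the grasp point. The pads swing forward as they close: fully open they stand 13 mm farther back than shut.
Start: joints at [1.151, 0.291, -0.153, 1.127, 0, 1.431], TCP at [0.145, 0.504, 0.231] pointing down, gripper open.
Joint ranges: [-2.52, 2.52], [-0.91, 1.74], [-1.3, 1.37], [-1.96, 2.02], [-1.52, 1.47], [-3.14, 3.14]. Speed limits (rad/s): [2.22, 2.22, 2.79, 3.14, 3.14, 3.14].

INTERFACE

Orientations are given as a 3x3 rotation matrix whose columns are the frame's x, y, z axes.
In Python, from station import state, capture, camera_model, finish_job gives the robot as it stands.
- The arm moves only by the tool drive_tool, never from a script. Its argument "targets" is a list of rows, each a list of 3 entries, a list of its own where there are three numbers: the gripper's target within -1 to 1 (shut at 1, half-way at 0, fully open at -1), then the shift along the tool's x, y, z in mm, then the turn, a rotation vector about the tool's x, y, z in degrees. A call has 1 to 5 rows; each row shifts and turns the commanded pose from where the row before left it, along the tool's axes as they then stand; what a row does not reach is not made up. A row lasts 1/10 s, in which the tool goes at most 50 mm and 8.59 degrees, less where a joint would pass 70% of its speed; a pose out of reach is approached as far as the arm can. A call is refused whole if a number of a shift passes 50 or a number of a turn 8.59, either way. A call with a gripper value outside its range is refused whole. The fingers move at their own pace and stop on an object; "newtons" is the grip in N (left out, the last holds). Time passes only in rows, so rows that do not move let the fingers close. It gives the time, the measured TCP pose, the force, the opening and the grip force at its end, in the units of the state.
- state(): the state, without advancing time (a new reading comes with each control period).
- capture(name): name is "scene" or "top" or "wrist"; returns the picture (384x512x3 uint8, red, green, blue); there is no depth.
- camera_model(name): a dict with "intrinsics" (3x3 intrinsics, pixels), "cam_to_world" (4x4, takes a point from camera to world coordinates). Camera axes: x right, y down, z forward; pixel columns grow to the right and rows downward; lengths in m; the calibration is good to about 2 mm. A picture is of the moment at which its call begins: read the wrist's pose just before it. camera_model takes no time and is no camera call; for the wrist camera it gives the pose at the moment of the call.
- finish_job(): hands the job in; it is judged then, once.
The state is a dict: "clock": time; "joints": joint angles; "qvel": joint speeds; "effort": joint torques, N m; "position": TCP position; "ee_rot": TCP orientation; "force": force on the tool from outside, world axes, zero at the start; "ft_torque": the same for the moment, N m; "grip_width": finger opening in m; "gripper_force": force on a finger pad.
Only numpy, scipy, OpenCV 4.12 (cv2) and the standard library are available. Lean on these libraries where they do the work, as an engineer would, in place of code of your own. Each camera call takes 0.05 s, during which the arm holds its last target. There are 200 camera calls.

## Working session

There is one attempt and no reset: what is moved stays moved. The work goes in short steps, Python scripts to look and compute and a tool call to move; the robot and the scene stay as the last step left them, time stands still between calls to the robot, and variables do not carry over. Pictures are saved under pics/ and viewed, at most 10 in all, crops included, and the job is handed in when it is done.

Besides the shell and the picture viewer there is one more tool, called after "Request:" as name([rows], argument=value, ...), one row to a line, values as JSON. drive_tool: Moves the arm, as the interface text tells. Its arguments: {"type":"object","properties":{"targets":{"type":"array"},"newtons":{"type":"number"}},"required":["targets"]}

```bash
mkdir -p pics; ls
python3 - <<'E'
from station import *
import cv2,numpy as np
np.set_printoptions(precision=4,suppress=True)
a=capture("scene");b=capture("top")
for n,i in(("scene",a),("top",b)):
    cv2.imwrite(f"pics/{n}0.png",i[:,:,::-1]); m=camera_model(n);print(n,m["intrinsics"],m["cam_to_world"])
s=state();print(s)
E
```

```text
pics
scene [[495.765    0.     252.0695]
 [  0.     495.765  188.6601]
 [  0.       0.       1.    ]] [[-0.4737  0.6675 -0.5746  1.4152]
 [ 0.8806  0.3686 -0.2977  0.4446]
 [ 0.0131 -0.647  -0.7624  1.2065]
 [ 0.      0.      0.      1.    ]]
top [[397.0141   0.     255.1637]
 [  0.     397.0141 188.0919]
 [  0.       0.       1.    ]] [[-0.0269 -0.9889  0.1464  0.4169]
 [-0.9996  0.025  -0.0146  0.0481]
 [ 0.0108 -0.1467 -0.9891  1.1708]
 [ 0.      0.      0.      1.    ]]
{'clock': 0.1, 'joints': array([ 1.1507,  0.2912, -0.154 ,  1.1267,  0.    ,  1.4315]), 'qvel': array([-0.0012, -0.0003,  0.0032, -0.001 ,  0.0009,  0.0007]), 'effort': array([  0.0014, -53.7978,  33.1919,   0.0093,  -0.0002,  -0.    ]), 'position': array([0.1453, 0.5041, 0.2308]), 'ee_rot': array([[-0.9608,  0.2771, -0.0005],
       [ 0.2771,  0.9608, -0.0011],
       [ 0.0002, -0.0012, -1.    ]]), 'force': array([ 0.1194, -0.628 ,  0.4456]), 'ft_torque': array([ 0.0558, -0.0375, -0.0273]), 'gripper_force': 0.0, 'grip_width': 0.08530662230823735}
```

View pics/scene0.png

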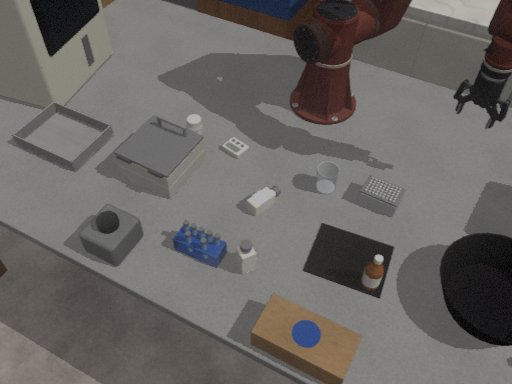

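View pics/top0.png

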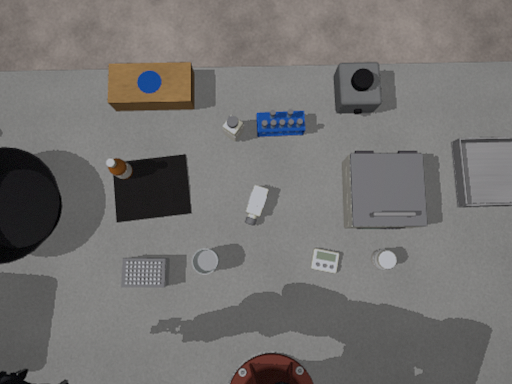

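The top view shows the bottle lying at about (258,200) with its cap at (251,221), the mat at (152,188) with the flask at its upper left (118,167), the heater lid at (388,188) with its handle bar at (397,214), the timer at (326,260) and the cup at (386,259).

```bash
cat > h.py <<'E'
import cv2,numpy as np
from station import *
np.set_printoptions(precision=4,suppress=True)
def cast(n,px,z,m=None):
    m=m or camera_model(n);K=m["intrinsics"];T=np.array(m["cam_to_world"]);px=np.atleast_2d(px).astype(float)
    d=np.c_[px,np.ones(len(px))]@np.linalg.inv(K).T@T[:3,:3].T
    return T[:3,3]+d*((z-T[2,3])/d[:,2])[:,None]
def proj(n,P,m=None):
    m=m or camera_model(n);T=np.linalg.inv(m["cam_to_world"]);p=(np.atleast_2d(P)@T[:3,:3].T+T[:3,3])@np.array(m["intrinsics"]).T
    return p[:,:2]/p[:,2:]
E
python3 - <<'E'
from h import *
t=cv2.imread("pics/top0.png");g=cv2.cvtColor(t,cv2.COLOR_BGR2GRAY);hsv=cv2.cvtColor(t,cv2.COLOR_BGR2HSV)
def comp(mask,x0,y0,x1,y1):
    r=np.zeros_like(mask);r[y0:y1,x0:x1]=mask[y0:y1,x0:x1]
    c=max(cv2.findContours(r,0,1)[0],key=cv2.contourArea);return c
for name,th,box,z in(("bottle",(g>150),(235,175,280,235),.044),("mat",(g<40),(105,145,195,230),.003),("bar",(g>125),(365,205,425,222),.147)):
    c=comp((th*255).astype(np.uint8),*box);q=cv2.boxPoints(cv2.minAreaRect(c));w=cast("top",q,z)
    print(name,cv2.contourArea(c),q.tolist(),"\n",w[:,:2],w.mean(0),np.linalg.norm(np.diff(w,axis=0),axis=1))
a=cv2.resize(t[170:240,230:290],None,fx=6,fy=6,interpolation=2);b=cv2.resize(t[145:240,335:430],None,fx=4,fy=4,interpolation=2)
o=np.zeros((420,740,3),np.uint8);o[:,:360]=a;o[:380,360:]=b;cv2.imwrite("pics/crop.png",o)
E
```

```text
bottle 427.0 [[243.39999389648438, 214.79998779296875], [253.69998168945312, 183.89999389648438], [268.6999816894531, 188.89999389648438], [258.3999938964844, 219.79998779296875]] 
 [[ 0.5078  0.0669]
 [ 0.5959  0.0353]
 [ 0.5803 -0.0073]
 [ 0.4925  0.0247]] [0.5441 0.0299 0.044 ] [0.0936 0.0454 0.0934]
mat 3893.5 [[110.29487609863281, 162.88906860351562], [184.6890411376953, 154.30511474609375], [191.42042541503906, 212.643798828125], [117.02626037597656, 221.22775268554688]] 
 [[0.6768 0.4619]
 [0.6977 0.2399]
 [0.5214 0.2203]
 [0.5019 0.4376]] [0.5995 0.3399 0.003 ] [0.223  0.1773 0.2182]
bar 40.0 [[374.0, 213.0], [414.0, 213.0], [414.0, 214.0], [374.0, 214.0]] 
 [[ 0.4954 -0.2731]
 [ 0.4927 -0.3772]
 [ 0.4901 -0.377 ]
 [ 0.4928 -0.273 ]] [ 0.4927 -0.3251  0.147 ] [0.1041 0.0026 0.1041]
```

View pics/crop.png

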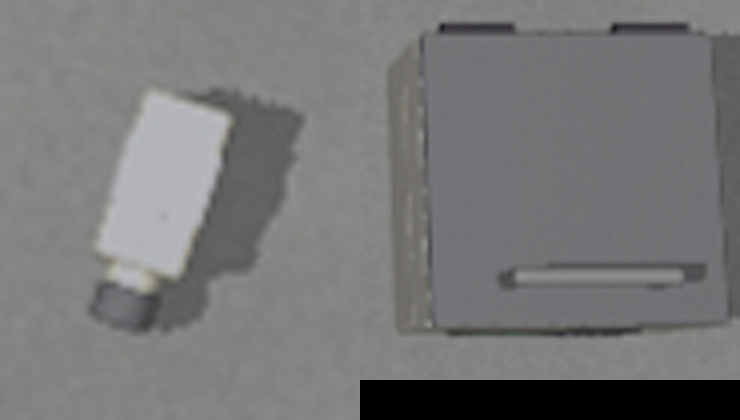

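Crop picture: the bottle body corners are at crop (148,90), (230,120), (182,278), (97,248), with the cap centre near (125,305). The bar runs from (515,277) to (683,277), and the lid corners are near (422,35), (710,38), (432,328), (728,318).

```bash
cat >> h.py <<'E'
from scipy.spatial.transform import Rotation as Ro
def rot(az,a,flip=1):   # tool z: azimuth az, a below horizontal; y horizontal at az+90 (flip=-1: opposite)
    z=np.array([np.cos(a)*np.cos(az),np.cos(a)*np.sin(az),-np.sin(a)]);y=flip*np.array([-np.sin(az),np.cos(az),0])
    return np.c_[np.cross(y,z),y,z]
def rows(p,R,wps,g,smax=48,amax=8.5):
    """waypoints (p,R[,smax]) -> printed rows in round numbers, rounding carried along"""
    for w in wps:
        pt,Rt=w[0],w[1];sm=w[2] if len(w)>2 else smax
        d=Ro.from_matrix(R.T@Rt).as_rotvec(degrees=True)
        n=int(np.ceil(max(np.linalg.norm(pt-p)*1e3/sm,np.linalg.norm(d)/amax,1)));p0=p.copy();R0=R.copy();out=[]
        for k in range(1,n+1):
            f=k/n;f=f
            q=p0+(pt-p0)*f;Q=R0@Ro.from_rotvec(d*f,degrees=True).as_matrix()
            s=np.round(R.T@(q-p)*1e3,0);t=np.round(Ro.from_matrix(R.T@Q).as_rotvec(degrees=True),1)
            out.append("["+f"{g},{[int(v) for v in s]},{[float(v) for v in t]}".replace(" ","")+"]")
            p=p+R@s/1e3;R=R@Ro.from_rotvec(t,degrees=True).as_matrix()
        for i in range(0,n,5):print("["+",".join(out[i:i+5])+"]")
        print("->",p.round(4))
    return p,R
def now():
    s=state();return np.array(s["position"]),np.array(s["ee_rot"])
E
python3 - <<'E'
from h import *
f=lambda P,s,o:(np.array(P)+.5)/s-.5+np.array(o)
q=f([(148,90),(230,120),(182,278),(97,248)],6,(230,170));w=cast("top",q,.044);print(w[:,:2])
base=(w[0]+w[1])/2;top=(w[2]+w[3])/2;d=base-top;az=np.arctan2(d[1],d[0]);print("len",np.linalg.norm(d),"az",np.degrees(az),w.mean(0))
cap=cast("top",f([(125,305)],6,(230,170)),.035);print("cap",cap)
c=w.mean(0)[:2];u=np.array([np.cos(az),np.sin(az)])
L=f([(422-360,35),(710-360,38),(728-360,318),(432-360,328)],4,(335,145));print("lid",cast("top",L,.112)[:,:2])
print("bar",cast("top",f([(155,277),(323,277)],4,(335,145)),.150))
for n,px in(("beaker",(206,261)),("tip",(145,272)),("cup",(386,259)),("timer",(326,260))):print(n,cast("top",px,.05))
g=np.r_[c-u*(.057-.042),.028]; R=rot(az,np.radians(50)); tcp=g+R[:,2]*.019
p,R0=now();pre=tcp-R[:,2]*.10
print("tcp",tcp)
p,R0=rows(p,R0,[(np.r_[pre[:2],.2],R),(pre,R),(tcp,R,30)],-1)
E
```

```text
[[ 0.5939  0.0338]
 [ 0.5784 -0.005 ]
 [ 0.5034  0.0201]
 [ 0.5187  0.06  ]]
len 0.07933170838037866 az -18.860482534914134 [0.5486 0.0272 0.044 ]
cap [[0.492  0.0474 0.035 ]]
lid [[ 0.6631 -0.2301]
 [ 0.6562 -0.428 ]
 [ 0.4647 -0.4231]
 [ 0.4632 -0.2244]]
bar [[ 0.4929 -0.2704  0.15  ]
 [ 0.4901 -0.3793  0.15  ]]
beaker [[0.3817 0.1734 0.05  ]]
tip [[0.3564 0.3417 0.05  ]]
cup [[ 0.3736 -0.328   0.05  ]]
timer [[ 0.3754 -0.1602  0.05  ]]
tcp [0.546  0.0281 0.0134]
[[-1,[-38,-29,3],[0.1,-3.3,0.2]],[-1,[-37,-28,4],[0.1,-3.4,0.2]],[-1,[-38,-28,7],[0.0,-3.3,0.3]],[-1,[-37,-28,10],[0.1,-3.3,0.2]],[-1,[-36,-28,11],[0.1,-3.4,0.2]]]
[[-1,[-36,-28,14],[0.1,-3.3,0.2]],[-1,[-35,-28,15],[0.0,-3.3,0.3]],[-1,[-35,-27,18],[0.1,-3.4,0.2]],[-1,[-33,-28,20],[0.1,-3.3,0.2]],[-1,[-32,-27,22],[0.1,-3.3,0.2]]]
[[-1,[-31,-27,23],[0.0,-3.4,0.3]],[-1,[-30,-27,25],[0.1,-3.3,0.2]]]
-> [0.485  0.0489 0.2004]
[[-1,[24,0,28],[0.0,-0.0,-0.0]],[-1,[23,0,28],[0.0,-0.0,-0.0]],[-1,[24,0,29],[0.0,-0.0,-0.0]]]
-> [0.4852 0.0488 0.0897]
[[-1,[0,0,25],[0.0,-0.0,-0.0]],[-1,[0,0,25],[0.0,-0.0,-0.0]],[-1,[0,0,25],[0.0,-0.0,-0.0]],[-1,[0,0,25],[0.0,-0.0,-0.0]]]
-> [0.5461 0.0281 0.0131]
```

Request:
drive_tool([
  [-1, [-38, -29, 3], [0.1, -3.3, 0.2]],
  [-1, [-37, -28, 4], [0.1, -3.4, 0.2]],
  [-1, [-38, -28, 7], [0.0, -3.3, 0.3]],
  [-1, [-37, -28, 10], [0.1, -3.3, 0.2]],
  [-1, [-36, -28, 11], [0.1, -3.4, 0.2]],
])

```text
clock: 0.6
position: [0.2877, 0.3136, 0.2181]
ee_rot: [[-0.915, 0.296, 0.275], [0.282, 0.955, -0.09], [-0.29, -0.005, -0.957]]
force: [0.7, -0.8, -0.5]
grip_width: 0.085
gripper_force: 0.0
```

Request:
drive_tool([
  [-1, [-36, -28, 14], [0.1, -3.3, 0.2]],
  [-1, [-35, -28, 15], [0.0, -3.3, 0.3]],
  [-1, [-35, -27, 18], [0.1, -3.4, 0.2]],
  [-1, [-33, -28, 20], [0.1, -3.3, 0.2]],
  [-1, [-32, -27, 22], [0.1, -3.3, 0.2]],
])

```text
clock: 1.1
position: [0.4294, 0.1234, 0.2051]
ee_rot: [[-0.792, 0.316, 0.523], [0.262, 0.949, -0.176], [-0.551, -0.003, -0.834]]
force: [-0.1, 0.8, 0.0]
grip_width: 0.0857
gripper_force: 0.0
```

Request:
drive_tool([
  [-1, [-31, -27, 23], [0, -3.4, 0.3]],
  [-1, [-30, -27, 25], [0.1, -3.3, 0.2]],
  [-1, [0, 0, 0], [0, 0, 0]],
  [-1, [0, 0, 0], [0, 0, 0]],
])

```text
clock: 1.5
position: [0.4845, 0.048, 0.1998]
ee_rot: [[-0.725, 0.326, 0.607], [0.251, 0.945, -0.208], [-0.641, 0.001, -0.767]]
force: [-0.0, 0.8, -0.0]
grip_width: 0.0853
gripper_force: 0.0
```

Run:
```python
from h import *
cv2.imwrite("pics/w1.png",capture("wrist")[:,:,::-1])
p,R=now();print(state()["clock"],state()["joints"],p,R)
az=np.radians(-18.9);c=np.array([.5486,.0272]);u=np.array([np.cos(az),np.sin(az)])
Rt=rot(az,np.radians(50));g=np.r_[c-u*.015,.028];tcp=g+Rt[:,2]*.019
# corners of bottle predicted in wrist view
n=np.array([-u[1],u[0]]);P=[np.r_[c+i*u*.042+j*n*.022,.044] for i,j in((1,1),(1,-1),(-1,-1),(-1,1))];print(proj("wrist",P))
rows(p,R,[(tcp-Rt[:,2]*.1,Rt),(tcp,Rt,30)],-1)
```

```text
1.55 [ 0.1468 -0.1198 -1.0019  0.0492 -0.2981  0.3779] [0.4846 0.0491 0.2002] [[-0.7253  0.3241  0.6073]
 [ 0.2493  0.946  -0.2071]
 [-0.6417  0.0012 -0.767 ]]
[[269.4343 162.9044]
 [234.2744 162.9708]
 [229.6663 106.7588]
 [273.9685 106.6775]]
[[-1,[23,0,28],[0.0,-0.0,-0.0]],[-1,[24,0,29],[0.0,-0.1,-0.0]],[-1,[23,0,28],[0.0,0.0,-0.1]]]
-> [0.4855 0.049  0.09  ]
[[-1,[0,0,25],[0.0,0.0,0.0]],[-1,[0,0,25],[0.0,0.0,0.0]],[-1,[0,0,25],[0.0,0.0,0.0]],[-1,[0,0,25],[0.0,0.0,0.0]]]
-> [0.5464 0.0282 0.0135]
```

View pics/w1.png

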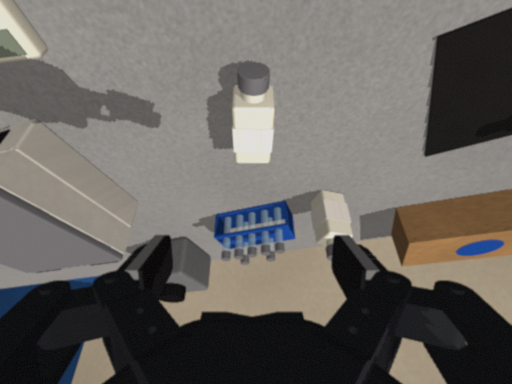

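The wrist view shows the bottle at (253,125). Its base edge is at row 163, columns 236–271, which agrees with my predicted corners. I'll go down and grasp it.

Request:
drive_tool([
  [-1, [23, 0, 28], [0, 0, 0]],
  [-1, [24, 0, 29], [0, 0, 0]],
  [-1, [23, 0, 28], [0, 0, 0]],
  [-1, [0, 0, 25], [0, 0, 0]],
  [-1, [0, 0, 25], [0, 0, 0]],
])

```text
clock: 2.05
position: [0.5163, 0.0407, 0.0507]
ee_rot: [[-0.727, 0.32, 0.608], [0.246, 0.947, -0.204], [-0.641, 0.001, -0.767]]
force: [1.1, 0.9, 1.2]
grip_width: 0.0853
gripper_force: 0.0
```

Request:
drive_tool([
  [-1, [0, 0, 25], [0, 0, 0]],
  [-1, [0, 0, 24], [0, 0, 0]],
  [-1, [0, 0, 0], [0, 0, 0]],
])

```text
clock: 2.35
position: [0.5471, 0.0299, 0.0126]
ee_rot: [[-0.726, 0.322, 0.607], [0.247, 0.947, -0.206], [-0.641, 0.001, -0.767]]
force: [0.2, -0.0, -0.2]
grip_width: 0.0855
gripper_force: 0.0
```

Request:
drive_tool([
  [1, [0, 0, 0], [0, 0, 0]],
  [1, [0, 0, 0], [0, 0, 0]],
  [1, [0, 0, 0], [0, 0, 0]],
  [1, [0, 0, 0], [0, 0, 0]],
  [1, [0, 0, 0], [0, 0, 0]],
], newtons=45)

```text
clock: 2.85
position: [0.5464, 0.0292, 0.0159]
ee_rot: [[-0.724, 0.322, 0.61], [0.248, 0.947, -0.206], [-0.644, 0.002, -0.765]]
force: [-4.6, 2.4, 8.0]
grip_width: 0.0437
gripper_force: 45.9
```

Run:
```python
from h import *
s=state();print(s["clock"],s["joints"],s["grip_width"],s["gripper_force"],s["force"])
p,R=now();print(p,R)
p,R=rows(p,R,[(p+[0,0,.14],R,35)],1)
```

```text
2.85 [ 0.0656  0.4957 -1.1311 -0.7173 -0.2481  0.3092] 0.04367225886739093 45.92759191989899 [-4.5994  2.4202  8.0304]
[0.5464 0.0292 0.0159] [[-0.7237  0.3225  0.6102]
 [ 0.2481  0.9466 -0.206 ]
 [-0.644   0.0023 -0.765 ]]
[[1,[-23,0,-27],[0.0,0.0,0.0]],[1,[-22,0,-27],[0.0,0.0,0.0]],[1,[-23,0,-26],[0.0,0.0,0.0]],[1,[-22,0,-27],[0.0,0.0,0.0]]]
-> [0.5463 0.0289 0.1557]
```

Request:
drive_tool([
  [1, [-10, 0, -12], [0, 0, 0]],
  [1, [-23, 0, -27], [0, 0, 0]],
  [1, [-23, 0, -27], [0, 0, 0]],
  [1, [-23, 0, -27], [0, 0, 0]],
  [1, [-13, 0, -15], [0, 0, 0]],
])

```text
clock: 3.35
position: [0.5477, 0.0284, 0.1605]
ee_rot: [[-0.722, 0.323, 0.612], [0.248, 0.946, -0.206], [-0.646, 0.003, -0.763]]
force: [0.5, 0.2, -1.0]
grip_width: 0.0433
gripper_force: 46.7
```

Run:
```python
from h import *
s=state();print(s["clock"],s["joints"],s["grip_width"],s["gripper_force"],s["force"])
p,R=now();print(p)
# roll -180 deg, then to above mat
R1=R
for k in range(21):R1=R1@Ro.from_rotvec([0,0,-180/21],degrees=True).as_matrix()
az=np.radians(0)
Rt=rot(az,np.radians(40.1),-1)
# final: bottle axis at placed point; bottle axis relative to tool: grasp at ~58 mm from base
g=np.array([.585,.295,.003+.060]);tcp=g+Rt[:,2]*.019
print(tcp)
p2,R2=rows(p,R1,[(np.r_[tcp[:2],.20],Rt,45)],1)
```

```text
3.35 [ 0.0635  0.0728 -0.9767 -0.1428 -0.2473  0.3078] 0.04332483554086518 46.69718027114868 [ 0.5214  0.2078 -1.0377]
[0.5477 0.0284 0.1605]
[0.5995 0.295  0.0508]
[[1,[0,-38,-8],[1.9,1.4,-1.9]],[1,[1,-39,-6],[1.9,1.3,-1.9]],[1,[2,-39,-5],[1.9,1.4,-2.0]],[1,[4,-39,-4],[1.9,1.4,-1.9]],[1,[5,-39,-2],[1.8,1.3,-1.9]]]
[[1,[6,-38,-1],[1.9,1.4,-1.9]],[1,[8,-39,1],[1.9,1.4,-1.9]]]
-> [0.5996 0.2954 0.1996]
```

Request:
drive_tool([
  [1, [0, 0, 0], [0, 0, -4]],
  [1, [0, 0, 0], [0, 0, -8.5]],
  [1, [0, 0, 0], [0, 0, -8.5]],
  [1, [0, 0, 0], [0, 0, -8.5]],
  [1, [0, 0, 0], [0, 0, -8.5]],
])

```text
clock: 3.85
position: [0.5465, 0.0283, 0.1569]
ee_rot: [[-0.769, -0.196, 0.609], [-0.392, 0.896, -0.206], [-0.505, -0.398, -0.766]]
force: [0.0, 0.3, -1.7]
grip_width: 0.0433
gripper_force: 46.7
```

Request:
drive_tool([
  [1, [0, 0, 0], [0, 0, -8.5]],
  [1, [0, 0, 0], [0, 0, -8.5]],
  [1, [0, 0, 0], [0, 0, -8.5]],
  [1, [0, 0, 0], [0, 0, -8.5]],
  [1, [0, 0, 0], [0, 0, -8.5]],
])

```text
clock: 4.35
position: [0.5465, 0.0283, 0.1568]
ee_rot: [[-0.434, -0.664, 0.609], [-0.895, 0.396, -0.206], [-0.104, -0.634, -0.766]]
force: [0.5, -0.3, -1.4]
grip_width: 0.0441
gripper_force: 46.7
```

Request:
drive_tool([
  [1, [0, 0, 0], [0, 0, -8.5]],
  [1, [0, 0, 0], [0, 0, -8.5]],
  [1, [0, 0, 0], [0, 0, -8.5]],
  [1, [0, 0, 0], [0, 0, -8.5]],
  [1, [0, 0, 0], [0, 0, -8.5]],
])

```text
clock: 4.85
position: [0.5465, 0.0283, 0.1569]
ee_rot: [[0.129, -0.783, 0.609], [-0.927, -0.313, -0.206], [0.352, -0.538, -0.766]]
force: [-0.2, 0.9, -2.0]
grip_width: 0.0432
gripper_force: 46.7
```

Request:
drive_tool([
  [1, [0, 0, 0], [0, 0, -8.5]],
  [1, [0, 0, 0], [0, 0, -8.5]],
  [1, [0, 0, 0], [0, 0, -8.5]],
  [1, [0, 0, 0], [0, 0, -8.5]],
  [1, [0, 0, 0], [0, 0, -8.5]],
])

```text
clock: 5.35
position: [0.5465, 0.0283, 0.1569]
ee_rot: [[0.624, -0.49, 0.609], [-0.472, -0.857, -0.206], [0.623, -0.159, -0.766]]
force: [-0.1, -0.8, -1.7]
grip_width: 0.0437
gripper_force: 46.8
```

Request:
drive_tool([
  [1, [0, 0, 0], [0, 0, -8.5]],
  [1, [0, 0, 0], [0, 0, -6]],
  [1, [0, 0, 0], [0, 0, 0]],
])

```text
clock: 5.65
position: [0.5466, 0.0283, 0.1569]
ee_rot: [[0.725, -0.322, 0.609], [-0.247, -0.947, -0.206], [0.643, -0.001, -0.766]]
force: [0.3, 0.1, -1.1]
grip_width: 0.0434
gripper_force: 46.7
```

Run:
```python
from h import *
s=state();print(s["clock"],s["joints"],s["grip_width"],s["gripper_force"],s["force"])
p,R=now();print(p,R)
Rt=rot(0,np.radians(40.1),-1)
g=np.array([.585,.295,.003+.060]);tcp=g+Rt[:,2]*.019
p2,R2=rows(p,R,[(np.r_[tcp[:2],.20],Rt,40)],1)
```

```text
5.65 [ 0.0634  0.0791 -0.9798 -0.1481 -0.2472 -2.8352] 0.04335471293444242 46.734445095062256 [ 0.2733  0.0955 -1.0626]
[0.5466 0.0283 0.1569] [[ 0.725  -0.3219  0.6088]
 [-0.247  -0.9468 -0.2065]
 [ 0.6429 -0.0007 -0.766 ]]
[[1,[0,-39,-8],[1.9,1.4,-1.9]],[1,[2,-38,-7],[1.9,1.4,-1.9]],[1,[2,-39,-5],[1.9,1.4,-1.9]],[1,[5,-39,-4],[1.9,1.4,-1.9]],[1,[5,-39,-3],[1.9,1.4,-1.9]]]
[[1,[7,-38,-1],[1.9,1.4,-1.9]],[1,[9,-39,1],[1.9,1.4,-1.9]]]
-> [0.5999 0.2951 0.2   ]
```

Request:
drive_tool([
  [1, [0, -39, -8], [1.9, 1.4, -1.9]],
  [1, [2, -38, -7], [1.9, 1.4, -1.9]],
  [1, [2, -39, -5], [1.9, 1.4, -1.9]],
  [1, [5, -39, -4], [1.9, 1.4, -1.9]],
  [1, [5, -39, -3], [1.9, 1.4, -1.9]],
])

```text
clock: 6.15
position: [0.5845, 0.2205, 0.1882]
ee_rot: [[0.676, -0.095, 0.731], [-0.072, -0.995, -0.063], [0.733, -0.01, -0.68]]
force: [0.2, -0.7, -1.6]
grip_width: 0.0432
gripper_force: 46.8
```

Request:
drive_tool([
  [1, [7, -38, -1], [1.9, 1.4, -1.9]],
  [1, [9, -39, 1], [1.9, 1.4, -1.9]],
  [1, [0, 0, 0], [0, 0, 0]],
  [1, [0, 0, 0], [0, 0, 0]],
])

```text
clock: 6.55
position: [0.6002, 0.2952, 0.1997]
ee_rot: [[0.644, -0.002, 0.765], [-0.004, -1.0, 0.001], [0.765, -0.003, -0.644]]
force: [0.1, -0.8, -0.5]
grip_width: 0.0434
gripper_force: 47.0
```

Run:
```python
from h import *
w=capture("wrist");s_=capture("scene")
o=np.zeros((384,800,3),np.uint8);c=s_[150:310,280:430];o[:,:360]=cv2.resize(c,(360,384),interpolation=2);o[:330,360:]=cv2.resize(w,(440,330))
cv2.imwrite("pics/p2.png",o[:,:,::-1])
s=state();print(s["clock"],s["joints"],s["grip_width"],s["force"])
p,R=now();print(p,R)
```

```text
6.65 [ 0.536   0.2383 -0.7986 -0.2607 -0.4019 -2.7722] 0.04348924652402352 [ 0.921  -0.1029 -1.4216]
[0.6003 0.294  0.1994] [[ 0.6447 -0.003   0.7645]
 [-0.0036 -1.     -0.0009]
 [ 0.7645 -0.0021 -0.6447]]
```

View pics/p2.png

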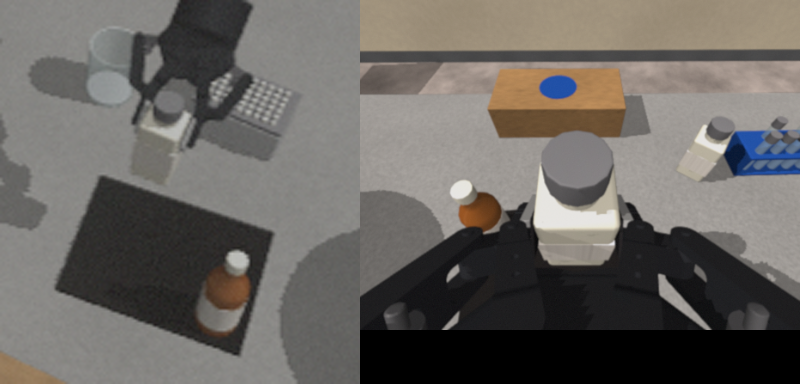

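The bottle is held upright with its cap up, between the beaker and the tip box in the view. The mat is clear below it and the flask is well aside. I'll lower it: 143 mm down is tool x −0.7645·d, z +0.6447·d.

Request:
drive_tool([
  [1, [-27, 0, 22], [0, 0, 0]],
  [1, [-27, 0, 22], [0, 0, 0]],
  [1, [-27, 0, 22], [0, 0, 0]],
  [1, [-20, 0, 17], [0, 0, 0]],
  [1, [-6, 0, 5], [0, 0, 0]],
])

```text
clock: 7.15
position: [0.5979, 0.293, 0.058]
ee_rot: [[0.647, -0.003, 0.762], [-0.002, -1.0, -0.003], [0.762, 0.0, -0.647]]
force: [0.4, -0.1, -2.2]
grip_width: 0.0434
gripper_force: 47.0
```

Request:
drive_tool([
  [1, [0, 0, 0], [0, 0, 0]],
  [1, [-1.5, 0, 1.3], [0, 0, 0]],
  [1, [0, 0, 0], [0, 0, 0]],
])

```text
clock: 7.45
position: [0.6004, 0.2953, 0.0611]
ee_rot: [[0.642, -0.002, 0.767], [-0.003, -1.0, 0.001], [0.767, -0.003, -0.642]]
force: [0.2, -0.4, -1.5]
grip_width: 0.0434
gripper_force: 47.0
```

Still 61 mm up and not touching, so I'll step down slowly.

Request:
drive_tool([
  [1, [-3, 0, 2.5], [0, 0, 0]],
  [1, [-2.3, 0, 2], [0, 0, 0]],
  [1, [0, 0, 0], [0, 0, 0]],
])

```text
clock: 7.75
position: [0.5995, 0.295, 0.0523]
ee_rot: [[0.644, -0.001, 0.765], [-0.002, -1.0, 0.0], [0.765, -0.002, -0.644]]
force: [-0.5, 0.0, -2.5]
grip_width: 0.044
gripper_force: 47.0
```

Request:
drive_tool([
  [1, [-1.5, 0, 1.3], [0, 0, 0]],
  [1, [0, 0, 0], [0, 0, 0]],
])

```text
clock: 7.95
position: [0.6002, 0.2952, 0.0512]
ee_rot: [[0.642, -0.002, 0.766], [-0.003, -1.0, 0.0], [0.766, -0.002, -0.642]]
force: [-1.8, 0.1, 3.2]
grip_width: 0.0435
gripper_force: 47.5
```

Request:
drive_tool([
  [1, [-0.8, 0, 0.6], [0, 0, 0]],
  [1, [0, 0, 0], [0, 0, 0]],
])

```text
clock: 8.15
position: [0.6005, 0.2953, 0.0512]
ee_rot: [[0.641, -0.002, 0.768], [-0.003, -1.0, -0.0], [0.768, -0.002, -0.641]]
force: [-6.1, -1.3, 12.8]
grip_width: 0.0433
gripper_force: 48.5
```

Contact at 51 mm. I'll ease the press, then open.

Request:
drive_tool([
  [1, [0.8, 0, -0.6], [0, 0, 0]],
  [1, [0, 0, 0], [0, 0, 0]],
])

```text
clock: 8.35
position: [0.6001, 0.2953, 0.0512]
ee_rot: [[0.643, -0.002, 0.766], [-0.003, -1.0, 0.0], [0.766, -0.002, -0.643]]
force: [-3.0, -0.9, 5.4]
grip_width: 0.0435
gripper_force: 47.8
```

Request:
drive_tool([
  [1, [0, 0, 0], [0, 0, 0]],
  [-0.1, [0, 0, 0], [0, 0, 0]],
  [-0.4, [0, 0, 0], [0, 0, 0]],
  [-1, [0, 0, 0], [0, 0, 0]],
  [-1, [0, 0, 0], [0, 0, 0]],
], newtons=20)

```text
clock: 8.85
position: [0.5995, 0.295, 0.0502]
ee_rot: [[0.644, -0.001, 0.765], [-0.002, -1.0, -0.0], [0.765, -0.002, -0.644]]
force: [-0.5, 0.8, 0.1]
grip_width: 0.0851
gripper_force: 0.0
```

Request:
drive_tool([
  [-1, [0, 0, 0], [0, 0, 0]],
  [-1, [0, 0, 0], [0, 0, 0]],
])

```text
clock: 9.05
position: [0.5996, 0.295, 0.0503]
ee_rot: [[0.644, -0.001, 0.765], [-0.002, -1.0, -0.0], [0.765, -0.002, -0.644]]
force: [-0.3, 0.6, 0.7]
grip_width: 0.0854
gripper_force: 0.0
```

Run:
```python
from h import *
s=state();print(s["clock"],s["joints"],s["grip_width"],s["force"]);p,R=now();print(p)
w=capture("wrist")
cv2.imwrite("pics/p3.png",w[:,:,::-1])
# retreat, up, then over heater bar, tool down with y along heater x (bar yaw -1.5 deg)
b=np.radians(-1.5);ex=np.array([np.cos(b),np.sin(b),0])
rt=[]
for sg in(1,-1):
    y=sg*ex;z=np.array([0,0,-1.]);rt.append(np.c_[np.cross(y,z),y,z])
for Q in rt: print(Ro.from_matrix(R.T@Q).as_rotvec(degrees=True))
```

```text
9.05 [ 0.5386  0.5846 -0.9172 -0.7264 -0.4033 -2.7722] 0.08543147989251385 [-0.3103  0.6096  0.657 ]
[0.5996 0.295  0.0503]
[ 38.306  -39.4045 -82.4787]
[-39.6484 -38.5432  85.0066]
```

View pics/p3.png

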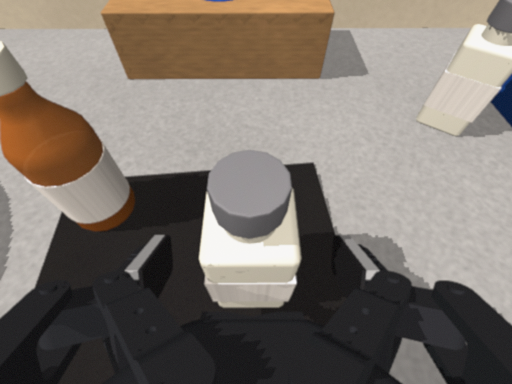

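The bottle stands upright and free on the mat: cap at (250,190), fingers open on both sides. I'll retreat and head for the handle.

Run:
```python
from h import *
p,R=now();b=np.radians(-1.5);y=-np.array([np.cos(b),np.sin(b),0]);z=np.array([0,0,-1.]);Q=np.c_[np.cross(y,z),y,z]
r=p-R[:,2]*.1
p,R=rows(p,R,[(r,R,25),(r+[0,0,.12],R,40),(np.array([.4915,-.325,.24]),Q,45)],-1)
```

```text
[[-1,[0,0,-25],[0.0,0.0,0.0]],[-1,[0,0,-25],[0.0,0.0,0.0]],[-1,[0,0,-25],[0.0,0.0,0.0]],[-1,[0,0,-25],[0.0,0.0,0.0]]]
-> [0.523  0.295  0.1147]
[[-1,[31,0,-26],[0.0,0.0,0.0]],[-1,[30,0,-26],[0.0,0.0,0.0]],[-1,[31,0,-25],[0.0,0.0,0.0]]]
-> [0.5233 0.2948 0.2347]
[[-1,[-1,44,-2],[-2.8,-2.8,6.1]],[-1,[4,44,0],[-2.9,-2.7,6.0]],[-1,[8,44,2],[-2.8,-2.8,6.1]],[-1,[13,42,4],[-2.8,-2.7,6.1]],[-1,[17,41,5],[-2.9,-2.8,6.1]]]
[[-1,[22,38,6],[-2.8,-2.7,6.0]],[-1,[26,35,6],[-2.8,-2.8,6.1]],[-1,[30,32,7],[-2.8,-2.7,6.1]],[-1,[34,28,7],[-2.9,-2.8,6.1]],[-1,[37,24,7],[-2.8,-2.7,6.0]]]
[[-1,[39,20,5],[-2.8,-2.8,6.1]],[-1,[41,15,5],[-2.9,-2.7,6.1]],[-1,[43,10,3],[-2.8,-2.8,6.0]],[-1,[44,6,2],[-2.8,-2.7,6.1]]]
-> [ 0.4917 -0.3249  0.2398]
```

Request:
drive_tool([
  [-1, [0, 0, -15], [0, 0, 0]],
  [-1, [0, 0, -30], [0, 0, 0]],
  [-1, [0, 0, -30], [0, 0, 0]],
  [-1, [0, 0, -25], [0, 0, 0]],
])

```text
clock: 9.5
position: [0.5219, 0.2948, 0.1153]
ee_rot: [[0.644, -0.001, 0.765], [-0.002, -1.0, -0.0], [0.765, -0.001, -0.644]]
force: [-0.7, 0.9, 0.2]
grip_width: 0.0854
gripper_force: 0.0
```

Request:
drive_tool([
  [-1, [31, 0, -26], [0, 0, 0]],
  [-1, [30, 0, -26], [0, 0, 0]],
  [-1, [31, 0, -25], [0, 0, 0]],
])

```text
clock: 9.8
position: [0.5226, 0.2946, 0.2363]
ee_rot: [[0.644, -0.001, 0.765], [-0.002, -1.0, 0.0], [0.765, -0.001, -0.644]]
force: [0.3, -0.0, 0.1]
grip_width: 0.0854
gripper_force: 0.0
```

Request:
drive_tool([
  [-1, [-1, 44, -2], [-2.8, -2.8, 6.1]],
  [-1, [4, 44, 0], [-2.9, -2.7, 6.0]],
  [-1, [8, 44, 2], [-2.8, -2.8, 6.1]],
  [-1, [13, 42, 4], [-2.8, -2.7, 6.1]],
  [-1, [17, 41, 5], [-2.9, -2.8, 6.1]],
])

```text
clock: 10.3
position: [0.511, 0.0721, 0.2367]
ee_rot: [[0.66, -0.53, 0.534], [-0.53, -0.831, -0.169], [0.533, -0.171, -0.829]]
force: [0.8, 0.8, 0.3]
grip_width: 0.0848
gripper_force: 0.0
```

Request:
drive_tool([
  [-1, [22, 38, 6], [-2.8, -2.7, 6.0]],
  [-1, [26, 35, 6], [-2.8, -2.8, 6.1]],
  [-1, [30, 32, 7], [-2.8, -2.7, 6.1]],
  [-1, [34, 28, 7], [-2.9, -2.8, 6.1]],
  [-1, [37, 24, 7], [-2.8, -2.7, 6.0]],
])

```text
clock: 10.8
position: [0.5004, -0.1502, 0.2388]
ee_rot: [[0.36, -0.905, 0.225], [-0.906, -0.397, -0.149], [0.224, -0.15, -0.963]]
force: [2.0, 0.5, -0.6]
grip_width: 0.0855
gripper_force: 0.0
```

Request:
drive_tool([
  [-1, [39, 20, 5], [-2.8, -2.8, 6.1]],
  [-1, [41, 15, 5], [-2.9, -2.7, 6.1]],
  [-1, [43, 10, 3], [-2.8, -2.8, 6.0]],
  [-1, [44, 6, 2], [-2.8, -2.7, 6.1]],
  [-1, [0, 0, 0], [0, 0, 0]],
])

```text
clock: 11.3
position: [0.4917, -0.3309, 0.2369]
ee_rot: [[-0.034, -0.999, -0.002], [-0.999, 0.034, 0.001], [-0.001, 0.002, -1.0]]
force: [0.5, 1.0, -0.3]
grip_width: 0.0855
gripper_force: 0.0
```

Run:
```python
from h import *
s=state();print(s["clock"],s["joints"],s["force"])
t=capture("top");w=capture("wrist");p,R=now();print(p,R)
o=np.zeros((384,800,3),np.uint8);o[:,:512]=w;o[:288,512:]=cv2.resize(t[140:284,80:224],(288,288),interpolation=2);cv2.imwrite("pics/p4.png",o[:,:,::-1])
h=np.array([.4915,-.325,.147]);b=np.radians(-1.5);ey=np.array([-np.sin(b),np.cos(b),0])
print(proj("wrist",[h+.05*ey,h-.05*ey]))
```

```text
11.3 [-0.7151  0.4205  0.0521  1.2048 -0.0011 -2.2515] [ 0.5316  1.0099 -0.284 ]
[ 0.4914 -0.3259  0.2382] [[-0.0275 -0.9996 -0.0006]
 [-0.9996  0.0275  0.0006]
 [-0.0006  0.0006 -1.    ]]
[[251.2947 247.8101]
 [251.0228 141.9125]]
```

View pics/p4.png

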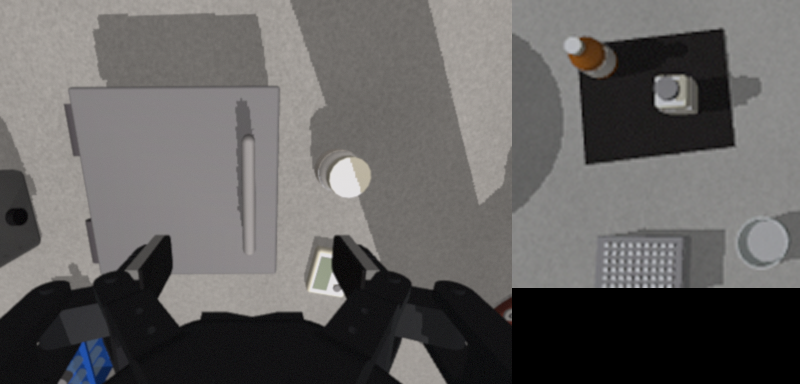

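The bottle stands on the mat, flask undisturbed. The wrist view shows the bar at column 249, rows 137–253, within 2 mm of my prediction. I'll descend 109 mm and close on the bar.

Request:
drive_tool([
  [-1, [0, 0, 20], [0, 0, 0]],
  [-1, [0, 0, 35], [0, 0, 0]],
  [-1, [0, 0, 35], [0, 0, 0]],
  [-1, [0, 0, 18], [0, 0, 0]],
  [-1, [0, 0, 0], [0, 0, 0]],
])

```text
clock: 11.9
position: [0.4903, -0.3221, 0.13]
ee_rot: [[-0.024, -1.0, -0.002], [-1.0, 0.024, 0.002], [-0.002, 0.002, -1.0]]
force: [0.4, 0.1, 0.7]
grip_width: 0.0855
gripper_force: 0.0
```

Request:
drive_tool([
  [0.3, [0, 0, 0], [0, 0, 0]],
  [0.6, [0, 0, 0], [0, 0, 0]],
  [1, [0, 0, 0], [0, 0, 0]],
  [1, [0, 0, 0], [0, 0, 0]],
  [1, [0, 0, 0], [0, 0, 0]],
], newtons=40)

```text
clock: 12.4
position: [0.4936, -0.3253, 0.1326]
ee_rot: [[-0.026, -1.0, 0.005], [-1.0, 0.026, -0.001], [0.001, -0.005, -1.0]]
force: [32.8, 4.1, -8.1]
grip_width: 0.0126
gripper_force: 16.6
```

Request:
drive_tool([
  [1, [0, 0, 0], [0, 0, 0]],
  [1, [0, 0, 0], [0, 0, 0]],
])

```text
clock: 12.6
position: [0.4945, -0.3253, 0.1327]
ee_rot: [[-0.025, -1.0, 0.006], [-1.0, 0.025, -0.001], [0.001, -0.006, -1.0]]
force: [9.8, 1.2, -1.3]
grip_width: 0.0106
gripper_force: 39.3
```

```bash
cat > arc.py <<'E'
from h import *
B0=np.array([.4945,-.3253,.147]);b=np.radians(-1.5);e=np.array([np.cos(b),np.sin(b),0]);H=B0+.170*e-[0,0,.047]
def bar(p,R):return p-R[:,2]*.0143
def ang(B):
    v=B-H;return np.degrees(np.arctan2(v[2],-(v@e))-np.arctan2(.047,.170)),np.hypot(v[2],v@e)
def lid(deg):
    t=np.radians(deg)+np.arctan2(.047,.170);r=np.hypot(.047,.17);return H-e*r*np.cos(t)+[0,0,r*np.sin(t)]
def tool(tilt):
    t=np.radians(tilt);z=np.array([0,0,-1])*np.cos(t)-e*np.sin(t);y=-e*np.cos(t)+np.array([0,0,1])*np.sin(t)
    return np.c_[np.cross(y,z),y,z]
E
python3 - <<'E'
from arc import *
p,R=now();print(ang(bar(p,R)),state()["force"],R[:,1])
R=tool(0)
W=[(lid(d)+tool(d*.4)[:,2]*.0143,tool(d*.4)) for d in np.r_[1,np.arange(3,50,2.5),50]]
rows(p,R,W,1)
E
```

```text
(np.float64(-0.017516007101480626), np.float64(0.17641669958255513)) [ 9.8433  1.1537 -1.2728] [-0.9997  0.025  -0.0065]
[[1,[0,-1,-3],[-0.4,0.0,0.0]]]
-> [ 0.4955 -0.3253  0.1357]
[[1,[0,-1,-6],[-0.8,-0.0,-0.0]]]
-> [ 0.4966 -0.3254  0.1417]
[[1,[0,-3,-7],[-1.0,0.0,0.0]]]
-> [ 0.4997 -0.3254  0.1486]
[[1,[0,-2,-7],[-1.0,-0.0,0.0]]]
-> [ 0.502  -0.3255  0.1555]
[[1,[0,-2,-8],[-1.0,-0.0,0.0]]]
-> [ 0.5044 -0.3256  0.1634]
[[1,[0,-3,-7],[-1.0,0.0,0.0]]]
-> [ 0.5079 -0.3257  0.1701]
[[1,[0,-3,-7],[-1.0,-0.0,0.0]]]
-> [ 0.5116 -0.3257  0.1768]
[[1,[0,-3,-7],[-1.0,-0.0,0.0]]]
-> [ 0.5153 -0.3258  0.1835]
[[1,[0,-4,-6],[-1.0,-0.0,0.0]]]
-> [ 0.52   -0.326   0.1889]
[[1,[0,-3,-7],[-1.0,-0.0,-0.0]]]
-> [ 0.524  -0.3261  0.1954]
[[1,[0,-4,-7],[-1.0,-0.0,-0.0]]]
-> [ 0.529  -0.3262  0.2017]
[[1,[0,-4,-6],[-1.0,-0.0,0.0]]]
-> [ 0.534  -0.3263  0.2069]
[[1,[0,-4,-7],[-1.0,-0.0,-0.0]]]
-> [ 0.5393 -0.3265  0.213 ]
[[1,[0,-4,-6],[-1.0,0.0,-0.0]]]
-> [ 0.5445 -0.3266  0.218 ]
[[1,[0,-4,-6],[-1.0,0.0,-0.0]]]
-> [ 0.5498 -0.3267  0.2229]
[[1,[0,-5,-6],[-1.0,0.0,-0.0]]]
-> [ 0.5561 -0.3269  0.2275]
[[1,[0,-4,-6],[-1.0,-0.0,0.0]]]
-> [ 0.5615 -0.3271  0.2323]
[[1,[0,-5,-6],[-1.0,-0.0,-0.0]]]
-> [ 0.568  -0.3272  0.2366]
[[1,[0,-5,-6],[-1.0,0.0,-0.0]]]
-> [ 0.5745 -0.3274  0.2409]
[[1,[0,-5,-5],[-1.0,0.0,0.0]]]
-> [ 0.5808 -0.3276  0.2441]
[[1,[0,-4,-5],[-0.8,0.0,0.0]]]
-> [ 0.5863 -0.3277  0.2475]
```

Request:
drive_tool([
  [1, [0, -3, -4], [-0.4, 0, 0]],
  [1, [0, -1, -6], [-0.8, 0, 0]],
  [1, [0, -3, -7], [-1, 0, 0]],
  [1, [0, -2, -7], [-1, 0, 0]],
  [1, [0, 0, 0], [0, 0, 0]],
])

```text
clock: 13.1
position: [0.5018, -0.3254, 0.1559]
ee_rot: [[-0.026, -0.998, -0.055], [-1.0, 0.026, 0.0], [0.001, 0.055, -0.998]]
force: [0.8, -1.8, -4.0]
grip_width: 0.0102
gripper_force: 39.4
```

```bash
python3 -c "
from arc import *
p,R=now();s=state();print(p,ang(bar(p,R)),s['force'],s['grip_width'],s['gripper_force'],s['joints'])"
```

```text
[ 0.5018 -0.3254  0.1559] (np.float64(7.9908505136326715), np.float64(0.1764954018772658)) [ 0.7858 -1.844  -3.9696] 0.01024294833571833 39.407106041908264 [-0.6788  0.5147 -0.0143  1.0848 -0.0344 -2.2233]
```

The lid is following with only about 4 N at the wrist. I'll carry on along the arc.

Request:
drive_tool([
  [1, [0, -2, -8], [-1, 0, 0]],
  [1, [0, -3, -7], [-1, 0, 0]],
  [1, [0, -3, -7], [-1, 0, 0]],
  [1, [0, -3, -7], [-1, 0, 0]],
  [1, [0, -4, -6], [-1, 0, 0]],
])

```text
clock: 13.6
position: [0.5186, -0.3258, 0.1887]
ee_rot: [[-0.026, -0.989, -0.143], [-1.0, 0.026, 0.003], [0.001, 0.143, -0.99]]
force: [-2.6, -2.3, -1.6]
grip_width: 0.0102
gripper_force: 39.5
```

Request:
drive_tool([
  [1, [0, -3, -7], [-1, 0, 0]],
  [1, [0, -4, -7], [-1, 0, 0]],
  [1, [0, -4, -6], [-1, 0, 0]],
  [1, [0, -4, -7], [-1, 0, 0]],
  [1, [0, 0, 0], [0, 0, 0]],
])

```text
clock: 14.1
position: [0.5378, -0.3263, 0.2131]
ee_rot: [[-0.026, -0.977, -0.213], [-1.0, 0.025, 0.005], [0.001, 0.213, -0.977]]
force: [-5.4, -1.0, 3.2]
grip_width: 0.0101
gripper_force: 39.7
```

```bash
python3 -c "
from arc import *
p,R=now();s=state();print(p,ang(bar(p,R)),s['force'],s['grip_width'],s['gripper_force'],s['joints'])
rows(p,R,[(lid(d)+tool(d*.4)[:,2]*.0143,tool(d*.4)) for d in np.arange(33,51,2.5)]+[(lid(50)+tool(20)[:,2]*.0143,tool(20))],1)"
```

```text
[ 0.5378 -0.3263  0.2131] (np.float64(30.330862181129078), np.float64(0.17729871812305195)) [-5.4131 -1.0093  3.2025] 0.010148075422165583 39.65315401554108 [-0.6012  0.6787  0.4025  1.4749 -0.1167 -2.1356]
[[1,[0,-5,-6],[-0.9,-0.0,0.0]]]
-> [ 0.544  -0.3264  0.2179]
[[1,[0,-5,-6],[-1.0,-0.0,0.0]]]
-> [ 0.5502 -0.3266  0.2226]
[[1,[0,-4,-6],[-1.0,-0.0,0.0]]]
-> [ 0.5555 -0.3267  0.2274]
[[1,[0,-5,-6],[-1.0,-0.0,0.0]]]
-> [ 0.5619 -0.3269  0.2319]
[[1,[0,-4,-6],[-1.0,-0.0,0.0]]]
-> [ 0.5675 -0.327   0.2366]
[[1,[0,-5,-6],[-1.0,-0.0,0.0]]]
-> [ 0.574  -0.3272  0.2408]
[[1,[0,-6,-5],[-1.0,-0.0,0.0]]]
-> [ 0.5813 -0.3274  0.2437]
[[1,[0,-5,-6],[-1.0,-0.1,0.0]]]
-> [ 0.588  -0.3275  0.2477]
[[1,[0,1,1],[0.2,0.0,0.0]]]
-> [ 0.5867 -0.3275  0.2471]
```

```bash
python3 -c "
from arc import *
p,R=now()
rows(p,R,[(lid(d)+tool(14)[:,2]*.0143,tool(14)) for d in (33,35.5,38,40.5,43,45.5,48,50)],1)"
```

```text
[[1,[0,-5,-6],[-1.7,-0.0,0.0]]]
-> [ 0.544  -0.3264  0.2179]
[[1,[0,-5,-6],[-0.0,-0.0,0.0]]]
-> [ 0.5503 -0.3266  0.2225]
[[1,[0,-4,-7],[-0.0,-0.0,0.0]]]
-> [ 0.5558 -0.3267  0.2283]
[[1,[0,-5,-5],[-0.0,-0.0,0.0]]]
-> [ 0.5619 -0.3269  0.232 ]
[[1,[0,-6,-6],[-0.0,-0.0,0.0]]]
-> [ 0.5692 -0.3271  0.2364]
[[1,[0,-5,-5],[-0.0,-0.0,0.0]]]
-> [ 0.5752 -0.3272  0.24  ]
[[1,[0,-6,-5],[-0.0,-0.0,0.0]]]
-> [ 0.5823 -0.3274  0.2434]
[[1,[0,-5,-4],[-0.0,-0.0,0.0]]]
-> [ 0.5881 -0.3275  0.2461]
```

Request:
drive_tool([
  [1, [0, -5, -6], [-1.7, 0, 0]],
  [1, [0, -5, -6], [0, 0, 0]],
  [1, [0, -4, -7], [0, 0, 0]],
  [1, [0, -5, -5], [0, 0, 0]],
  [1, [0, 0, 0], [0, 0, 0]],
])

```text
clock: 14.6
position: [0.5609, -0.3269, 0.2332]
ee_rot: [[-0.026, -0.97, -0.242], [-1.0, 0.026, 0.005], [0.001, 0.242, -0.97]]
force: [-9.8, 2.3, 10.2]
grip_width: 0.0103
gripper_force: 41.3
```

Request:
drive_tool([
  [1, [0, -6, -6], [0, 0, 0]],
  [1, [0, -5, -5], [0, 0, 0]],
  [1, [0, -5, -4], [0, 0, 0]],
  [1, [0, 0, 0], [0, 0, 0]],
  [1, [0, 0, 0], [0, 0, 0]],
])

```text
clock: 15.1
position: [0.5793, -0.3273, 0.2448]
ee_rot: [[-0.026, -0.97, -0.242], [-1.0, 0.026, 0.005], [0.001, 0.242, -0.97]]
force: [-11.8, 0.8, 17.0]
grip_width: 0.0106
gripper_force: 41.3
```

```bash
python3 -c "
from arc import *
p,R=now();s=state();print(p,ang(bar(p,R)),s['force'],s['grip_width'],s['gripper_force'],s['joints'])
rows(p,R,[(lid(50)+tool(14)[:,2]*.0143,tool(14))],1)
t=capture('top');c=capture('scene');o=np.zeros((400,800,3),np.uint8);o[:,:400]=cv2.resize(c[90:210,80:200],(400,400),interpolation=2);o[:,400:]=cv2.resize(t[120:280,330:490],(400,400),interpolation=2)
cv2.imwrite('pics/p5.png',o[:,:,::-1])
# predicted lid outline at 50 deg: front edge bottom/top corners
ey=np.array([-e[1],e[0],0])
for d in (45,50,55):
  th=np.radians(d);f=-e*np.cos(th)+np.array([0,0,np.sin(th)])
  P=[H+f*.2+ey*.1,H+f*.2-ey*.1];print(d,((proj('scene',P)-[80,90])*400/120).round(0).tolist(),((proj('top',P)-[330,120])*2.5+[400,0]).round(0).tolist())
"
```

```text
[ 0.5793 -0.3273  0.2448] (np.float64(47.31147504128345), np.float64(0.17850226441006709)) [-11.7833   0.7842  17.0499] 0.01058251983138391 41.347333788871765 [-0.5631  0.8051  0.7146  1.6908 -0.1252 -2.0944]
[[1,[0,-8,-4],[0.0,-0.1,-0.0]]]
-> [ 0.5881 -0.3275  0.2468]
45 [[366.0, 81.0], [184.0, 7.0]] [[489.0, 193.0], [699.0, 194.0]]
50 [[356.0, 80.0], [173.0, 5.0]] [[492.0, 178.0], [704.0, 178.0]]
55 [[346.0, 79.0], [161.0, 4.0]] [[495.0, 162.0], [709.0, 162.0]]
```

View pics/p5.png

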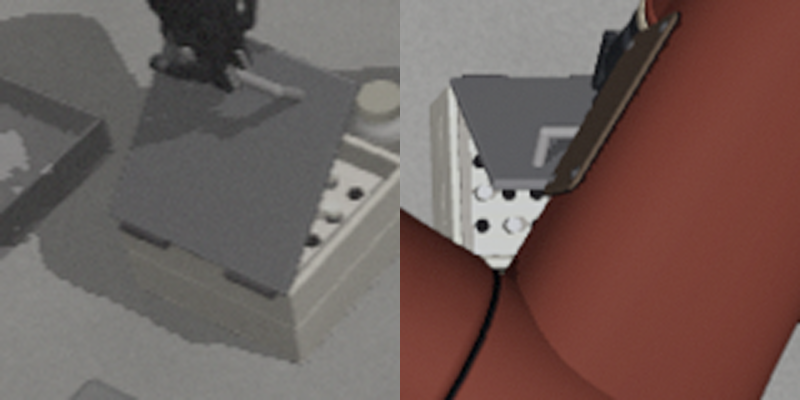

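The lid is at about 47° by the kinematics, and its front edge in the top view (row 187) lies between my 45° (193) and 50° (178) predictions. So there are 3° left to go. I'll also move slightly outward to relieve the radial push.

Request:
drive_tool([
  [1, [0, -3, -4], [0, 0, 0]],
  [1, [0, -3, -4], [0, 0, 0]],
  [1, [0, 0, 0], [0, 0, 0]],
  [1, [0, 0, 0], [0, 0, 0]],
])

```text
clock: 15.6
position: [0.5884, -0.3275, 0.2498]
ee_rot: [[-0.026, -0.97, -0.24], [-1.0, 0.026, 0.005], [0.001, 0.24, -0.971]]
force: [-5.6, 1.3, 6.9]
grip_width: 0.0101
gripper_force: 40.2
```

```bash
python3 -c "
from arc import *
for i in range(4):
  t=capture('top');p,R=now();s=state();print(p,ang(bar(p,R)),s['force'],s['joints'])
c=capture('scene')
o=np.zeros((480,800,3),np.uint8);o[:,:400]=cv2.resize(c[105:201,110:190],(400,480),interpolation=2);o[:,400:]=cv2.resize(t[140:236,345:425],(400,480),interpolation=2)
cv2.imwrite('pics/p6.png',o[:,:,::-1])
ey=np.array([-e[1],e[0],0])
for d in (47,50,53):
  th=np.radians(d);f=-e*np.cos(th)+np.array([0,0,np.sin(th)]);n=e*np.sin(th)+np.array([0,0,np.cos(th)])
  P=np.array([H+f*.2+ey*.1,H+f*.2+n*.012+ey*.1,H+ey*.1]);print(d,((proj('scene',P)-[110,105])*5).round(0).tolist(),((proj('top',P)-[345,140])*5+[400,0]).round(0).tolist())
"
```

```text
[ 0.5883 -0.3275  0.2497] (np.float64(50.58675549795496), np.float64(0.17904156622061176)) [-5.2782  1.0675  7.2389] [-0.5574  0.8306  0.7776  1.7276 -0.1227 -2.0891]
[ 0.5883 -0.3276  0.2498] (np.float64(50.5838739087361), np.float64(0.17911492603448673)) [-6.1514  0.376   7.7936] [-0.5575  0.8304  0.7774  1.7276 -0.1226 -2.089 ]
[ 0.5883 -0.3275  0.2498] (np.float64(50.58347683928402), np.float64(0.17907589189608603)) [-5.1711  0.4423  6.7192] [-0.5574  0.8305  0.7774  1.7275 -0.1226 -2.0891]
[ 0.5883 -0.3276  0.2498] (np.float64(50.573819851854545), np.float64(0.1790831024151064)) [-5.6965  1.5847  7.4232] [-0.5575  0.8305  0.7774  1.7275 -0.1227 -2.089 ]
47 [[393.0, 46.0], [383.0, 44.0], [283.0, 364.0]] [[505.0, 275.0], [509.0, 254.0], [419.0, 65.0]]
50 [[384.0, 44.0], [374.0, 43.0], [283.0, 364.0]] [[509.0, 256.0], [513.0, 234.0], [419.0, 65.0]]
53 [[375.0, 44.0], [364.0, 44.0], [283.0, 364.0]] [[512.0, 237.0], [516.0, 214.0], [419.0, 65.0]]
```

View pics/p6.png

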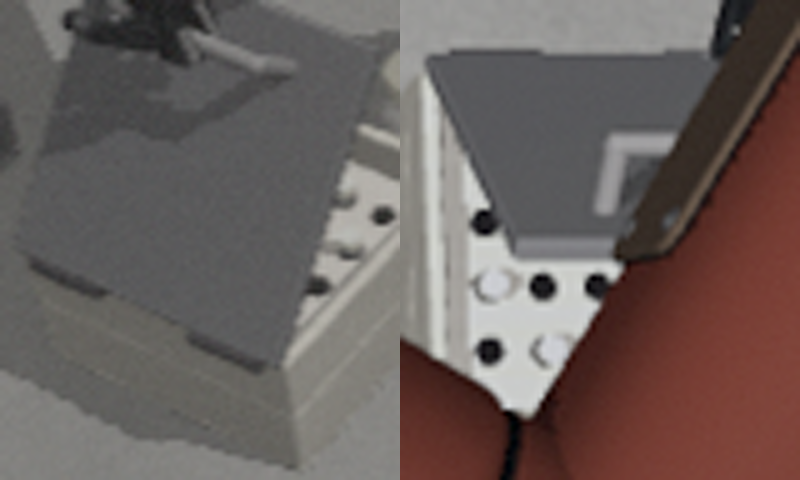

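The lid reads about 50° both ways: its top-face and underside edges are at rows 237 and 256, against 234 and 256 predicted, and the kinematics corrected for hinge offset give about 50.2°. It holds steady with the bar gripped. The earlier top view showed the bottle standing free on the mat. I'll hand in.

```bash
python3 -c "
from station import *
print(state()['qvel']);print(finish_job())"
```

```text
[-0.00134791  0.00020483  0.00146619  0.00095664  0.00102741 -0.00103455]
the job is handed in; nothing more can be done
None
```

I stood the bottle upright on the mat and let go of it. The arm is still gripping the heater lid's handle, holding it open at about 50°, and the job is handed in at about 16 s of the 72 s limit.

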